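# Get the small book out from under the caddy

## Robot

A 6-joint arm with a two-finger parallel gripper is mounted at the origin on the work surface. World frame = base frame: x ahead of the robot, y to its left, z up, the work surface at z = 0. Lengths are in m, angles in rad, forces in N, time in s.
With the tool pointing down it reaches from about 0.375 to 0.925 m from the base axis. Payload 5.7 kg.
Tool frame: the origin (TCP) lies on the centre line of the jaws, within the pads' length; the fingertips stand 19 mm ahead of it and the grasp point (between the pads) is the TCP (arm.nose_length is the distance from the TCP to the fingertips, in m); z points along the fingers, x is the direction in which the jaws open and shut, and the axes are right-handed (so a half turn about z gives the same grasp; the last joint's range is limited). The gripper opens to 88 mm and grips with 3 to 60 N. Pads are 20 mm wide; open, the fingers measure 115 mm over their backs; the gripper's body (75 mm by 178 mm) begins 61 mm behind the grasp point.
Start: joints at [-1.407, 0.359, 1.51, -0, 1.272, -0.115], TCP at [0.165, -0.577, 0.242] pointing down, gripper open.
Joint ranges: [-2.97, 2.97], [-1.01, 2.36], [0.21, 2.38], [-0.96, 4.11], [0.2, 2.71], [-2.98, 2.98]. Speed limits (rad/s): [2.39, 2.39, 3.14, 3.14, 3.14, 3.14].

## Interface

Orientations are given as a unit quaternion [x, y, z, w].
In Python, from workcell import arm, eyes gives the robot as it stands.
- The arm moves only by the shell command python3 -m creep 'ROWS' [FORCE]. ROWS is JSON, a list of rows, each an object with "slide": the shift along the tool's x, y, z scaled (see below), a list of three; "twist": the turn, a rotation vector about the tool's x, y, z scaled (see below), a list of three; "claw": the closure, from -1 (fully open) to 1 (shut). A call has 1 to 5 rows; each row is the pose to reach, as a shift and turn from the pose commanded when the call began, along the tool's axes at that moment; what a row does not reach only later rows make up. The controller multiplies each number of a shift by 750 mm and each number of a turn by 90 degrees. A row lasts 1/8 s, in which the tool goes at most 62.5 mm and 10.7 degrees, less where a joint would pass 70% of its speed; a pose out of reach is approached as far as the arm can. A call with a number of a shift or a turn outside -1 to 1 is refused whole. A call with a gripper value outside its range is refused whole. The fingers move at their own pace and stop on an object; FORCE is the grip in N (left out, the last holds). Time passes only in rows, so rows that repeat a pose let the fingers close. It gives the time, the measured TCP pose, the force and the opening at its end, in the units of the state.
- arm.get_state(): the state, without advancing time (a new reading comes with each control period).
- eyes.camera(name): name is "scene" or "top" or "wrist"; returns the picture (480x640x3 uint8, blue, green, red); there is no depth.
- eyes.calibration(name): a dict with "vfov" (degrees; the focal length in pixels is half the picture's height over the tangent of half this angle, whatever the lens; pixels are square), "cx", "cy" (the principal point, pixels), "position" and "attitude" of the camera in the world. Camera axes: x right, y up, looking along -z (the intrinsics and any distortion apply to the point x, -y, -z); pixel columns grow to the right and rows downward; lengths in m; the calibration is good to about 2 mm. A picture is of the moment at which its call begins: read the wrist's pose just before it. calibration takes no time and is no camera call; for the wrist camera it gives the pose at the moment of the call.
- arm.sign_off(): hands the job in, once; it reports no verdict.
Trained networks look in the newest picture that a camera, given by its name, has taken for a name from the list of things; names that differ only in an ending like _2 or _b are one class to them, and where a whole thing is asked for, a point or a joint stands for the part that bears it (a point fixed in the world has none). Each returns a list of dicts, best first, with "score" (0 to 1); they miss things now and then, are a little off and sometimes report something else, mostly with a low value. They report only what shows in the picture. A call takes as long as a camera call.
- eyes.trace(camera, name): "pixels" (480x640 bool, what is visible of it) and "extent" ([left, top, right, bottom] in pixels, round what is visible of it).
- eyes.tip_of(camera, name): "location" ([column, row] in pixels: a listed point, or the origin of a listed thing).
The state is a dict: "time": time; "q": joint angles; "joint_velocities": joint speeds; "joint_efforts": joint torques, N m; "position": TCP position; "orientation": TCP orientation; "wrist_force": force on the tool from outside, world axes, zero at the start; "ft_torque": the same for the moment, N m; "opening": finger opening in m.
Only numpy, scipy, OpenCV 4.12 (cv2) and the standard library are available. Lean on these libraries where they do the work, as an engineer would, in place of code of your own. Each camera call takes 0.05 s, during which the arm holds its last target. There are 200 camera calls.

## Task

Get the small book out of the stack on the bedside table: lift the caddy off by its grip, with the torch and the brush in it, and stand it on a free spot of the board; slide the small book off the big book until it lies flat on the board; then stand the caddy back, centred and square, on the big book. Keep the caddy upright and set it down rather than dropping it, keep the small book the same way up, and leave the big book, mug, coin bank and alarm clock where they are.

Things in the scene. Friction and masses are not known exactly. Their poses are not given: they have to be found in the camera images.
- bedside: Bedside table: red beer crate capped with a square white laminated board 500 x 500 x 16 mm. Fixed. Origin: centre of the board's top face, about level with the robot's base; x, y along the board's edges (250 mm from the origin), z up. Beyond the edges there is a drop. A paper-thin envelope lying on the board is no obstacle.
- big_book: The bottom of the stack: a hardback lying flat on the board, 195 mm (x) x 135 mm (y) x 24 mm thick, about 0.5 kg. Origin: centre of its underside; x along its long side, z up.
- small_book: Middle of the stack: a smaller hardback lying flat on the big book, roughly centred and square on it, 150 (x) x 105 (y) x 20 mm thick, about 0.2 kg, rigid. Origin: centre of its underside; x along its long side, z up. Too wide to be gripped across from above, but it slides on the big book without dragging it along.
- caddy: Top of the stack: open white plastic carry caddy on the small book, 0.4 kg with contents. Base 170 (x) x 110 (y) mm, walls 50 high, middle rib along x. Grip bar along x straight above the centre: 126 long, 14 thick (y), 100 to 120 mm above the underside, on two uprights 112 mm apart; the middle 95 mm is free to grip from above. Origin: centre of its underside; z up.
- torch: A grey plastic torch lying in the caddy's tray on its +y side, 140 mm long, 36 mm thick. Origin: middle of its underside; x along it.
- brush: A wooden nail brush lying bristles down in the caddy's tray on its -y side, 90 x 36 x 34 mm. Origin: centre of its underside; x along it.
- mug: Bystander: a steel mug standing on the board, 78 mm across, 85 mm high, with a handle on its +y side (reaching up to 75 mm from the axis). Origin: centre of its underside.
- bank: Bystander: a round plastic coin bank standing on its twist cap, 74 mm across, 103 mm high, coin slot on top. Origin: centre of its underside.
- clock: Bystander: a small black alarm clock standing on the board, 40 mm deep (x), 72 mm wide (y), 77 mm high. Origin: centre of its underside.

How it is judged:
On the way, in this order (a step that is already met when the one before it is completed fails the run):
1. the caddy has been lifted off the books and stands upright on the board, let go (z of caddy in the frame of bedside below 0.008 m and angle between caddy's own z axis and vertical below 0.06 rad and contact force between caddy and small_book below 0.05 N and contact force between caddy and the fingers below 0.05 N and linear speed of caddy below 0.02 m/s), for 0.2 s.
2. the small book lies flat on the board, off the big book (z of small_book in the frame of bedside below 0.006 m and angle between small_book's own z axis and vertical below 0.06 rad and linear speed of small_book below 0.02 m/s), for 0.2 s.
At the end, for the whole second after the job is handed in: Small book flat on the board, its centre at least 40 mm inside the edges, nothing on it. Caddy upright on the big book, centre within 20 mm lengthwise and 15 mm crosswise of the big book's, square to 7 degrees, torch and brush lying in it. All still and let go (all of step 2 and x of small_book in the frame of bedside between -0.21 and 0.21 m and y of small_book in the frame of bedside between -0.21 and 0.21 m and contact force between small_book and caddy below 0.3 N and x of caddy in the frame of big_book between -0.02 and 0.02 m and y of caddy in the frame of big_book between -0.015 and 0.015 m and z of caddy in the frame of big_book between 0.018 and 0.03 m and angle between the x axis of caddy and the x axis of big_book, either way round below 0.12 rad and angle between caddy's own z axis and vertical below 0.05 rad and z of torch in the frame of caddy between -0.003 and 0.02 m and horizontal distance between torch and caddy below 0.06 m and z of brush in the frame of caddy between -0.003 and 0.02 m and horizontal distance between brush and caddy below 0.07 m and linear speed of caddy below 0.02 m/s); the robot touches nothing.
It fails at once if the caddy is tipped more than 20 degrees (angle between caddy's own z axis and vertical above 0.35 rad).
It fails at once if the caddy is dropped (linear speed of caddy above 0.5 m/s and contact force between caddy and the fingers below 0.05 N).
It fails at once if the small book is stood on edge or turned over (angle between small_book's own z axis and vertical above 1 rad).
It fails at once if the big book is shifted by more than 25 mm (distance of big_book from where it was at the start of the episode above 0.025 m).
It fails at once if the mug, the coin bank or the clock is shifted by more than 20 mm or tipped (distance of any of mug, bank, clock from where it was at the start of the episode above 0.02 m or angle between any of mug, bank, clock's own z axis and vertical above 0.3 rad).
It also fails if it takes over 67 s, if anything falls off the work surface, if the arm or the gripper's body presses on something with over 40 N, if the wrist force passes 120 N, or if a joint passes its speed limit or range.

## Working session

There is one attempt and no reset: what is moved stays moved. The work goes in short steps, Python scripts to look and compute and a shell command to move; the robot and the scene stay as the last step left them, time stands still between calls to the robot, and variables do not carry over. Pictures are saved under pics/ and viewed, about 8 in all and at most 12, crops included, and the job is handed in when it is done.

```bash
mkdir -p pics; ls; cat > h.py <<'E'
import numpy as np, cv2
from workcell import arm, eyes
from scipy.spatial.transform import Rotation as R
def ray(cal,px):
    f=240/np.tan(np.radians(cal['vfov'])/2)
    d=np.array([(px[0]-cal['cx'])/f,-(px[1]-cal['cy'])/f,-1.])
    return np.array(cal['position']),R.from_quat(cal['attitude']).apply(d)
def hit(cal,px,z):
    p,d=ray(cal,px); return p+d*(z-p[2])/d[2]
def proj(cal,P):
    f=240/np.tan(np.radians(cal['vfov'])/2)
    c=R.from_quat(cal['attitude']).inv().apply(np.atleast_2d(P)-cal['position'])
    return np.c_[cal['cx']+f*c[:,0]/-c[:,2], cal['cy']-f*c[:,1]/-c[:,2]]
E
python3 - <<'E'
from h import *
for n in ['top','scene']:
    im=eyes.camera(n); cv2.imwrite(f'pics/{n}0.png',im)
    c=eyes.calibration(n); print(n,c)
    for k in ['bedside','big_book','small_book','caddy','mug','bank','clock','torch','brush']:
        t=eyes.tip_of(n,k)
        print(k,[(round(a['score'],2),np.round(a['location'])) for a in t[:2]])
s=arm.get_state(); print(s['time'],s['position'],s['orientation'])
E
```

```text
pics
top {'vfov': 57.6089743673477, 'cx': 319.8413429745469, 'cy': 239.9521177007989, 'position': array([ 0.46094294, -0.00603102,  0.80870959]), 'attitude': array([-0.06403827,  0.05127561,  0.70519569, -0.70425063])}
bedside [(0.65, array([322., 240.]))]
big_book [(0.44, array([229., 156.]))]
small_book []
caddy [(0.64, array([247., 224.]))]
mug [(0.86, array([300., 341.]))]
bank [(0.83, array([397., 148.]))]
clock [(0.93, array([229., 153.])), (0.54, array([320., 242.]))]
torch [(0.59, array([225., 226.]))]
brush [(0.89, array([258., 214.]))]
scene {'vfov': 45.653398552856316, 'cx': 324.32294753635125, 'cy': 239.00906632570542, 'position': array([ 0.92659037, -0.42309067,  0.83271473]), 'attitude': array([0.27258323, 0.09208887, 0.31157652, 0.90561476])}
bedside [(0.55, array([325., 240.]))]
big_book []
small_book []
caddy [(0.71, array([382., 189.]))]
mug [(0.8, array([258., 178.]))]
bank [(0.59, array([354., 369.]))]
clock [(0.64, array([458., 228.]))]
torch [(0.89, array([393., 175.]))]
brush [(0.6, array([386., 198.]))]
1.0 [ 0.16510545 -0.57680634  0.24162053] [ 7.98497792e-01 -6.01997736e-01 -3.04754816e-05 -3.51123203e-05]
```

View pics/top0.png

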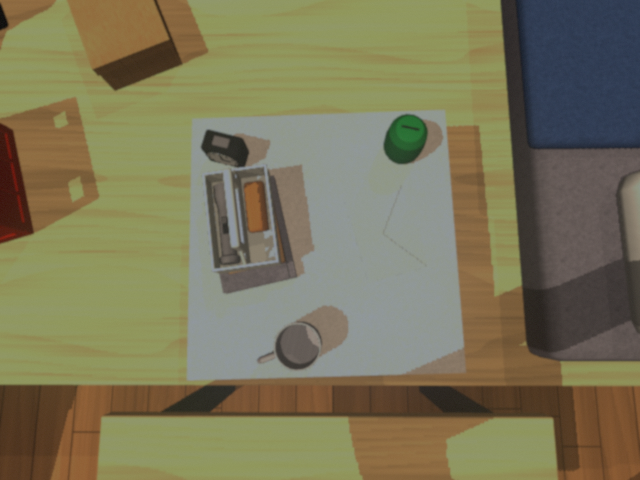

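View pics/scene0.png

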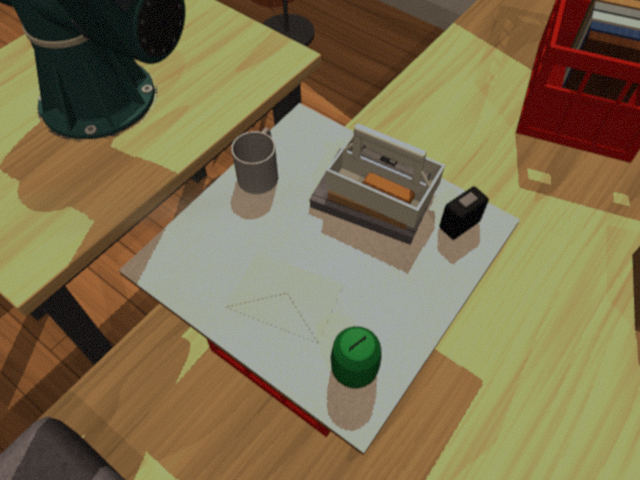

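Top view: the stack is at about (245,225) with its long side along the image's vertical. The clock is at (226,148), the bank at (406,138) and the mug at (298,345). The board corners are near (192,119), (445,111), (465,373) and (188,380), and the right half holds only the envelope and the bank. The scene view agrees.

```bash
python3 - <<'E'
from h import *
c=eyes.calibration('top')
for p in [(192,119),(445,111),(465,373),(188,380)]: print('board',hit(c,p,0).round(3))
for n,p,z in [('mug',(300,341),0),('bank',(397,148),0),('clock',(229,153),0),('caddy',(247,224),.044)]: print(n,hit(c,p,z).round(3))
im=cv2.imread('pics/top0.png')[120:310,180:320]
im2=cv2.imread('pics/scene0.png')[110:255,290:460]
cv2.imwrite('pics/crop1.png',np.hstack([cv2.resize(im,None,fx=3,fy=3,interpolation=2),cv2.resize(im2,(370,570*1),interpolation=2)]) if 0 else cv2.resize(im,None,fx=3.1,fy=3.1,interpolation=2))
E
```

```text
board [0.838 0.262 0.   ]
board [ 0.85  -0.237  0.   ]
board [ 0.354 -0.25   0.   ]
board [0.34  0.245 0.   ]
mug [0.409 0.045 0.   ]
bank [ 0.774 -0.141  0.   ]
clock [0.766 0.186 0.   ]
caddy [0.616 0.138 0.044]
```

View pics/crop1.png

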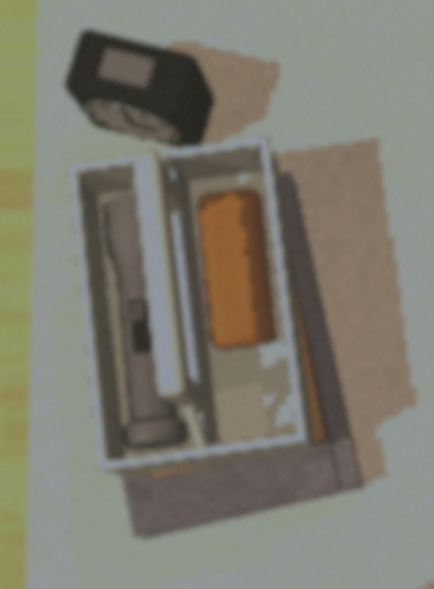

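The crop shows the rim corners at (75,168), (268,140), (310,440) and (100,468). The big book's near corners are at (360,487) and (138,537), and the bar's ends are at (146,150) and (172,395), all in crop pixels.

```bash
python3 - <<'E'
from h import *
c=eyes.calibration('top')
f=lambda p,z: hit(c,(p[0]/3.1+180,p[1]/3.1+120),z)
rim=np.array([f(p,.094) for p in [(75,168),(268,140),(310,440),(100,468)]]);print(rim.round(3),rim.mean(0).round(4))
a=rim[0]-rim[3];b=rim[1]-rim[2];w=rim[0]-rim[1];v=rim[3]-rim[2]
for d in (a,b,w,v): print(np.linalg.norm(d).round(3),np.degrees(np.arctan2(d[1],d[0])).round(1))
bb=np.array([f(p,.024) for p in [(360,487),(138,537)]]);d=bb[1]-bb[0];print(bb.round(3),np.linalg.norm(d),np.degrees(np.arctan2(d[1],d[0])))
bar=np.array([f(p,.164) for p in [(148,150),(170,395)]]);d=bar[0]-bar[1];print(bar.round(3),np.linalg.norm(d),np.degrees(np.arctan2(d[1],d[0])))
th=np.arctan2(*(bb[1]-bb[0])[[1,0]])-np.pi/2
ex=np.array([np.cos(th),np.sin(th),0]);cen=bb.mean(0)+ex*.0975;print('big',cen,np.degrees(th))
E
```

```text
[[0.693 0.205 0.094]
 [0.709 0.098 0.094]
 [0.542 0.073 0.094]
 [0.527 0.184 0.094]] [0.6179 0.14   0.094 ]
0.167 7.1
0.169 8.8
0.108 98.3
0.113 97.5
[[0.523 0.051 0.024]
 [0.494 0.179 0.024]] 0.13150453371823662 102.62694397000716
[[0.68  0.148 0.164]
 [0.556 0.133 0.164]] 0.1243365285395764 6.902620143859864
big [0.60339888 0.13632042 0.024     ] 12.62694397000716
```

```bash
cat >> h.py <<'E'
def to(pos,yaw_deg=None):
    """scaled slide/twist taking tool to pos with tool x (either way) at yaw, pointing down"""
    s=arm.get_state(); r=R.from_quat(s['orientation'])
    sl=r.inv().apply(np.array(pos)-s['position'])/.75
    tw=np.zeros(3)
    if yaw_deg is not None:
        best=None
        for y in (yaw_deg,yaw_deg+180):
            a=np.radians(y); T=R.from_matrix(np.array([[np.cos(a),np.sin(a),0],[np.sin(a),-np.cos(a),0],[0,0,-1]]).T)
            t=(r.inv()*T).as_rotvec()/(np.pi/2)
            if best is None or np.linalg.norm(t)<np.linalg.norm(best): best=t
        tw=best
    x=r.as_matrix()[:,0]
    print('t',round(s['time'],2),'pos',np.round(s['position'],4),'yawx',np.degrees(np.arctan2(x[1],x[0])).round(1),'q6',round(s['q'][5],2),'open',round(s['opening'],4),'F',np.round(s['wrist_force'],1),'| slide',sl.round(3),'twist',tw.round(3))
E
python3 -c "
from h import *
to([.618,.140,.242],98)"
```

```text
t 1.0 pos [ 0.1651 -0.5768  0.2416] yawx -74.0 q6 -0.12 open 0.0876 F [ 0.5  0.2 -0.5] | slide [-0.753 -0.844 -0.   ] twist [-0.     0.     0.089]
```

```bash
python3 -m creep '[{"slide":[-0.25,-0.28,0],"twist":[0,0,0.03],"claw":-1},{"slide":[-0.25,-0.28,0],"twist":[0,0,0.03],"claw":-1},{"slide":[-0.25,-0.28,0],"twist":[0,0,0.03],"claw":-1},{"slide":[-0.25,-0.28,0],"twist":[0,0,0.03],"claw":-1},{"slide":[-0.25,-0.28,0],"twist":[0,0,0.03],"claw":-1}]'; python3 -c "
from h import *
to([.618,.140,.242],98)"
```

```text
time: 1.62
position: [0.3163, -0.3359, 0.2418]
orientation: [0.785, -0.62, -0.0, -0.0]
wrist_force: [-0.1, 0.2, -0.3]
opening: 0.0876
t 1.62 pos [ 0.3163 -0.3359  0.2418] yawx -76.6 q6 0.37 open 0.0876 F [-0.1  0.2 -0.3] | slide [-0.524 -0.538  0.   ] twist [-0.    0.    0.06]
```

```bash
python3 -m creep '[{"slide":[-0.26,-0.27,0],"twist":[0,0,0.03],"claw":-1},{"slide":[-0.26,-0.27,0],"twist":[0,0,0.03],"claw":-1},{"slide":[-0.26,-0.27,0],"twist":[0,0,0.03],"claw":-1},{"slide":[-0.26,-0.27,0],"twist":[0,0,0.03],"claw":-1},{"slide":[-0.26,-0.27,0],"twist":[0,0,0.03],"claw":-1}]'; python3 -c "
from h import *
to([.618,.140,.242],98)"
```

```text
time: 2.25
position: [0.469, -0.0998, 0.2419]
orientation: [0.77, -0.638, 0.0, -0.0]
wrist_force: [-0.2, 0.3, 0.2]
opening: 0.0876
t 2.25 pos [ 0.469  -0.0998  0.2419] yawx -79.3 q6 1.03 open 0.0876 F [-0.2  0.3  0.2] | slide [-0.277 -0.255  0.   ] twist [-0.001  0.     0.03 ]
```

```bash
python3 -m creep '[{"slide":[-0.277,-0.255,0],"twist":[0,0,0.03],"claw":-1},{"slide":[-0.277,-0.255,0],"twist":[0,0,0.03],"claw":-1},{"slide":[-0.277,-0.255,0],"twist":[0,0,0.03],"claw":-1},{"slide":[-0.277,-0.255,0],"twist":[0,0,0.03],"claw":-1},{"slide":[-0.277,-0.255,0],"twist":[0,0,0.03],"claw":-1}]'; python3 -c "
from h import *
im=eyes.camera('wrist');cv2.imwrite('pics/w1.png',im);c=eyes.calibration('wrist')
for P in ([.618,.14,.164],[.68,.148,.164],[.556,.133,.164]): print(proj(c,P).round())
to([.618,.140,.152],98)"
```

```text
time: 2.88
position: [0.619, 0.1399, 0.2416]
orientation: [0.755, -0.656, 0.0, -0.001]
wrist_force: [-0.2, 0.3, -0.0]
opening: 0.0879
[[325. 256.]]
[[327. 161.]]
[[323. 338.]]
t 2.92 pos [0.6206 0.1423 0.2415] yawx -82.0 q6 1.55 open 0.0881 F [ 3.   1.2 -0.4] | slide [0.003 0.004 0.119] twist [-0.002  0.002  0.   ]
```

View pics/w1.png

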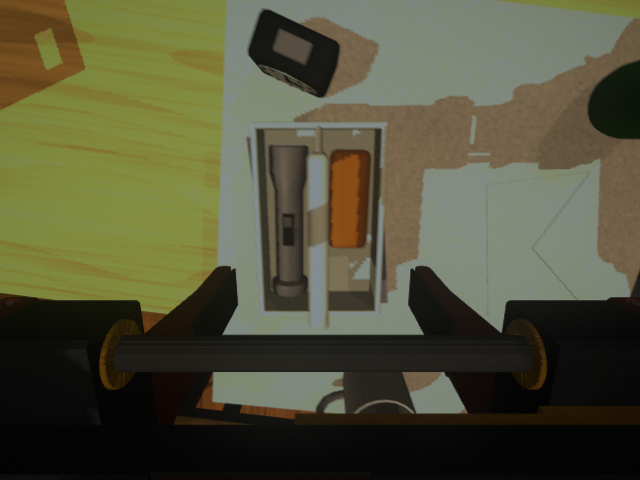

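Wrist view: the bar runs vertically from (317,152) to (318,328), parallel to the caddy walls and centred between the jaws, about 5 mm off my estimate. The yaw is right, so I descend.

```bash
python3 -c "
from h import *
to([.621,.143,.153],98)"; python3 -m creep '[{"slide":[0,0,0.04],"twist":[0,0,0],"claw":-1},{"slide":[0,0,0.08],"twist":[0,0,0],"claw":-1},{"slide":[0,0,0.117],"twist":[0,0,0],"claw":-1},{"slide":[0,0,0.117],"twist":[0,0,0],"claw":-1}]';python3 -c "
from h import *
to([.621,.143,.153],98)"
```

```text
t 2.92 pos [0.6206 0.1423 0.2415] yawx -82.0 q6 1.55 open 0.0881 F [ 3.   1.2 -0.4] | slide [-0.001 -0.     0.118] twist [-0.002  0.002  0.   ]
time: 3.42
position: [0.6155, 0.1363, 0.1518]
orientation: [0.754, -0.657, -0.002, 0.002]
wrist_force: [-1.0, -0.4, 0.4]
opening: 0.0879
t 3.42 pos [0.6155 0.1363 0.1518] yawx -82.1 q6 1.54 open 0.0879 F [-1.  -0.4  0.4] | slide [-0.008 -0.008 -0.002] twist [ 0.003  0.    -0.002]
```

```bash
python3 -m creep '[{"slide":[0,0,0],"twist":[0,0,0],"claw":1},{"slide":[0,0,0],"twist":[0,0,0],"claw":1},{"slide":[0,0,0],"twist":[0,0,0],"claw":1},{"slide":[0,0,0],"twist":[0,0,0],"claw":1},{"slide":[0,0,0],"twist":[0,0,0],"claw":1}]' 30;python3 -c "
from h import *
to([.621,.143,.153],98)"
```

```text
time: 4.05
position: [0.6176, 0.1369, 0.1541]
orientation: [0.754, -0.657, 0.0, -0.0]
wrist_force: [0.6, 1.0, 0.3]
opening: 0.0409
t 4.05 pos [0.6176 0.1369 0.1541] yawx -82.1 q6 1.54 open 0.0409 F [0.6 1.  0.3] | slide [-0.007 -0.006  0.002] twist [-0.     0.    -0.001]
```

```bash
python3 -m creep '[{"slide":[-0.006,-0.005,0],"twist":[0,0,0],"claw":1},{"slide":[-0.006,-0.005,0],"twist":[0,0,0],"claw":1},{"slide":[-0.006,-0.005,0],"twist":[0,0,0],"claw":1},{"slide":[-0.006,-0.005,0],"twist":[0,0,0],"claw":1},{"slide":[-0.006,-0.005,0],"twist":[0,0,0],"claw":1}]' 30;python3 -c "
from h import *
to([.621,.143,.153],98)"
```

```text
time: 4.68
position: [0.6206, 0.1419, 0.1538]
orientation: [0.754, -0.657, -0.0, -0.0]
wrist_force: [-0.3, 1.8, -0.8]
opening: 0.0139
t 4.67 pos [0.6206 0.1419 0.1538] yawx -82.1 q6 1.55 open 0.0139 F [-0.3  1.8 -0.8] | slide [-0.001 -0.001  0.001] twist [ 0.     0.    -0.001]
```

```bash
python3 -m creep '[{"slide":[0,0,-0.01],"twist":[0,0,0],"claw":1},{"slide":[0,0,-0.03],"twist":[0,0,0],"claw":1},{"slide":[0,0,-0.06],"twist":[0,0,0],"claw":1},{"slide":[0,0,-0.09],"twist":[0,0,0],"claw":1},{"slide":[0,0,-0.1],"twist":[0,0,0],"claw":1}]' 45;python3 -c "
from h import *
to([.585,-.165,.22],98)
im=eyes.camera('top');cv2.imwrite('pics/t2.png',im[90:400,170:490])"
```

```text
time: 5.3
position: [0.6218, 0.1419, 0.2314]
orientation: [0.754, -0.657, 0.001, -0.001]
wrist_force: [-0.4, -0.1, -3.7]
opening: 0.0136
t 5.3 pos [0.6218 0.1419 0.2314] yawx -82.1 q6 1.55 open 0.0136 F [-0.4 -0.1 -3.7] | slide [0.399 0.105 0.015] twist [-0.002 -0.    -0.001]
```

View pics/t2.png

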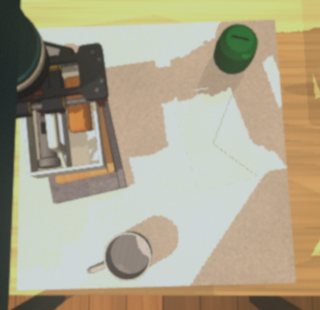

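The caddy is held: wrist force is −3.7 N, and the top crop shows it lifted clear with its contents, the books still below it. Now I carry it to the right half.

```bash
python3 -m creep '[{"slide":[0.02,0.005,0],"twist":[0,0,0],"claw":1},{"slide":[0.06,0.015,0],"twist":[0,0,0],"claw":1},{"slide":[0.1,0.026,0],"twist":[0,0,0],"claw":1},{"slide":[0.14,0.037,0],"twist":[0,0,0],"claw":1},{"slide":[0.18,0.047,0],"twist":[0,0,0],"claw":1}]'; python3 -m creep '[{"slide":[0.04,0.01,0],"twist":[0,0,0],"claw":1},{"slide":[0.08,0.021,0],"twist":[0,0,0],"claw":1},{"slide":[0.12,0.032,0],"twist":[0,0,0],"claw":1},{"slide":[0.16,0.042,0],"twist":[0,0,0],"claw":1},{"slide":[0.19,0.05,0],"twist":[0,0,0],"claw":1}]'; python3 -c "
from h import *
to([.585,-.165,.22],98)"
```

```text
time: 5.98
position: [0.6028, 0.0013, 0.2276]
orientation: [0.754, -0.657, -0.001, 0.001]
wrist_force: [0.4, 0.9, -2.7]
opening: 0.0136
time: 6.6
position: [0.5851, -0.1451, 0.2276]
orientation: [0.754, -0.657, -0.001, 0.001]
wrist_force: [0.6, 0.5, -3.2]
opening: 0.0139
t 6.6 pos [ 0.5851 -0.1451  0.2276] yawx -82.2 q6 1.08 open 0.0139 F [ 0.6  0.5 -3.2] | slide [0.026 0.004 0.01 ] twist [ 0.002  0.    -0.002]
```

```bash
python3 -m creep '[{"slide":[0.02,0,0.02],"twist":[0,0,0],"claw":1},{"slide":[0.026,0.004,0.06],"twist":[0,0,0],"claw":1},{"slide":[0.026,0.004,0.1],"twist":[0,0,0],"claw":1},{"slide":[0.026,0.004,0.13],"twist":[0,0,0],"claw":1},{"slide":[0.026,0.004,0.14],"twist":[0,0,0],"claw":1}]'; python3 -m creep '[{"slide":[0,0,0.003],"twist":[0,0,0],"claw":1},{"slide":[0,0,0.006],"twist":[0,0,0],"claw":1},{"slide":[0,0,0.009],"twist":[0,0,0],"claw":1},{"slide":[0,0,0.012],"twist":[0,0,0],"claw":1},{"slide":[0,0,0.012],"twist":[0,0,0],"claw":1}]'; python3 -c "
from h import *
to([.585,-.165,.11],98)"
```

```text
time: 7.22
position: [0.5843, -0.1621, 0.1209]
orientation: [0.754, -0.657, -0.002, 0.001]
wrist_force: [0.2, -0.1, -3.6]
opening: 0.0141
time: 7.85
position: [0.5863, -0.1627, 0.115]
orientation: [0.754, -0.657, 0.0, -0.0]
wrist_force: [1.2, 0.7, -4.4]
opening: 0.0139
t 7.85 pos [ 0.5863 -0.1627  0.115 ] yawx -82.1 q6 1.05 open 0.0139 F [ 1.2  0.7 -4.4] | slide [0.003 0.002 0.007] twist [-0.     0.    -0.001]
```

```bash
python3 -m creep '[{"slide":[0,0,0.002],"twist":[0,0,0],"claw":1},{"slide":[0,0,0.004],"twist":[0,0,0],"claw":1},{"slide":[0,0,0.006],"twist":[0,0,0],"claw":1},{"slide":[0,0,0.006],"twist":[0,0,0],"claw":1},{"slide":[0,0,0.006],"twist":[0,0,0],"claw":1}]'; python3 -c "
from h import *
to([.585,-.165,.11],98)"
```

```text
time: 8.48
position: [0.5864, -0.1627, 0.1104]
orientation: [0.754, -0.657, -0.0, -0.0]
wrist_force: [1.1, 1.0, -3.7]
opening: 0.0138
t 8.47 pos [ 0.5864 -0.1627  0.1104] yawx -82.1 q6 1.05 open 0.0138 F [ 1.1  1.  -3.7] | slide [0.003 0.002 0.001] twist [-0.     0.    -0.001]
```

Not yet in contact; the weight is still on the gripper. I go lower slowly.

```bash
python3 -m creep '[{"slide":[0,0,0.001],"twist":[0,0,0],"claw":1},{"slide":[0,0,0.002],"twist":[0,0,0],"claw":1},{"slide":[0,0,0.003],"twist":[0,0,0],"claw":1},{"slide":[0,0,0.003],"twist":[0,0,0],"claw":1}]'; python3 -m creep '[{"slide":[0,0,0.001],"twist":[0,0,0],"claw":1},{"slide":[0,0,0.002],"twist":[0,0,0],"claw":1},{"slide":[0,0,0.003],"twist":[0,0,0],"claw":1},{"slide":[0,0,0.003],"twist":[0,0,0],"claw":1}]'
```

```text
time: 8.98
position: [0.5865, -0.1627, 0.1097]
orientation: [0.754, -0.657, 0.0, -0.0]
wrist_force: [-3.7, 1.6, 9.5]
opening: 0.0139
time: 9.48
position: [0.5865, -0.1627, 0.1097]
orientation: [0.754, -0.657, 0.001, -0.0]
wrist_force: [-9.4, 4.0, 26.4]
opening: 0.0141
```

```bash
python3 -m creep '[{"slide":[0,0,-0.004],"twist":[0,0,0],"claw":1},{"slide":[0,0,-0.004],"twist":[0,0,0],"claw":1}]'; python3 -m creep '[{"slide":[0,0,0],"twist":[0,0,0],"claw":-1},{"slide":[0,0,0],"twist":[0,0,0],"claw":-1},{"slide":[0,0,0],"twist":[0,0,0],"claw":-1},{"slide":[0,0,0],"twist":[0,0,0],"claw":-1},{"slide":[0,0,0],"twist":[0,0,0],"claw":-1}]'; python3 -m creep '[{"slide":[0,0,-0.03],"twist":[0,0,0],"claw":-1},{"slide":[0,0,-0.1],"twist":[0,0,0],"claw":-1},{"slide":[0,0,-0.16],"twist":[0,0,0],"claw":-1},{"slide":[0,0,-0.16],"twist":[0,0,0],"claw":-1}]'; python3 -c "
from h import *
im=eyes.camera('top');cv2.imwrite('pics/t3.png',cv2.resize(im[100:390,180:480],None,fx=2,fy=2,interpolation=2))
to([.62,.24,.23],8)"
```

```text
time: 9.72
position: [0.5869, -0.1629, 0.1097]
orientation: [0.754, -0.657, 0.001, -0.0]
wrist_force: [-2.8, 0.4, 7.4]
opening: 0.0136
time: 10.35
position: [0.5863, -0.1628, 0.1088]
orientation: [0.754, -0.657, -0.0, -0.0]
wrist_force: [-0.2, 0.1, 0.0]
opening: 0.06
time: 10.85
position: [0.5889, -0.1638, 0.2332]
orientation: [0.754, -0.657, 0.004, -0.001]
wrist_force: [-0.5, 0.2, 0.0]
opening: 0.0876
t 10.9 pos [ 0.5874 -0.1632  0.2307] yawx -82.1 q6 1.05 open 0.088 F [-0.   0.2 -0. ] | slide [-0.527 -0.117  0.   ] twist [-0.003  0.001  0.999]
```

View pics/t3.png

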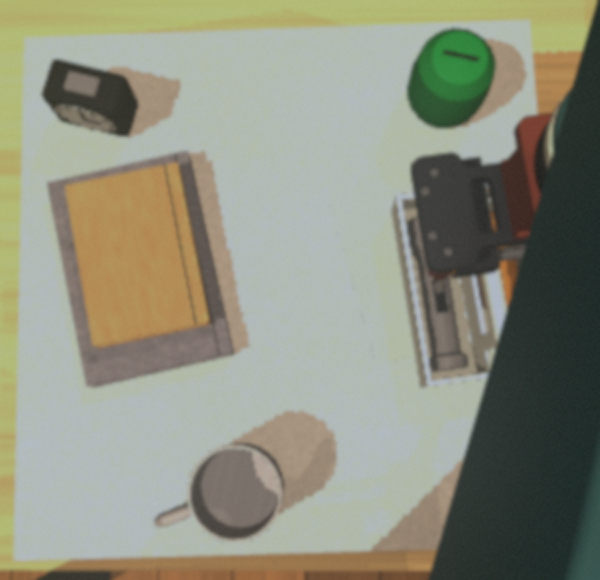

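The crop shows the caddy standing alone on the board at right, let go. The small book's corners are (65,183), (180,162), (212,325) and (93,348); the big book's are (48,185), (188,152), (234,352) and (90,387).

```bash
python3 - <<'E'
from h import *
c=eyes.calibration('top')
f=lambda p,z: hit(c,(p[0]/2+180,p[1]/2+100),z)
for n,z,ps in [('small',.044,[(65,183),(180,162),(212,325),(93,348)]),('big',.024,[(48,185),(188,152),(234,352),(90,387)])]:
    P=np.array([f(p,z) for p in ps])[:,:2]
    d=(P[0]-P[3]+P[1]-P[2])/2; w=(P[0]-P[1]+P[3]-P[2])/2
    yaw=np.degrees(np.arctan2(d[1],d[0])); print(n,P.round(3).tolist(),P.mean(0).round(4),yaw.round(1),np.degrees(np.arctan2(w[1],w[0])).round(1)-90,np.linalg.norm(d).round(3),np.linalg.norm(w).round(3))
E
```

```text
small [[0.677, 0.203], [0.696, 0.099], [0.547, 0.068], [0.527, 0.172]] [0.6115 0.1353] 11.7 10.700000000000003 0.153 0.106
big [[0.681, 0.224], [0.712, 0.094], [0.525, 0.049], [0.493, 0.178]] [0.6026 0.1365] 13.6 13.5 0.193 0.133
```

```bash
python3 -c "
from h import *
to([.595,.216,.23])"; python3 -m creep '[{"slide":[-0.08,-0.01,0],"twist":[0,0,-0.1],"claw":-1},{"slide":[-0.16,-0.02,0],"twist":[0,0,-0.2],"claw":-1},{"slide":[-0.24,-0.03,0],"twist":[0,0,-0.3],"claw":-1},{"slide":[-0.3,-0.04,0],"twist":[0,0,-0.4],"claw":-1},{"slide":[-0.36,-0.05,0],"twist":[0,0,-0.5],"claw":-1}]'; python3 -c "
from h import *
to([.595,.216,.23],12)"
```

```text
t 10.9 pos [ 0.5874 -0.1632  0.2307] yawx -82.1 q6 1.05 open 0.088 F [-0.   0.2 -0. ] | slide [-0.499 -0.079  0.   ] twist [0. 0. 0.]
time: 11.52
position: [0.585, 0.1115, 0.2268]
orientation: [0.949, -0.316, -0.002, 0.001]
wrist_force: [-0.4, -0.0, 0.5]
opening: 0.0878
t 11.53 pos [0.585  0.1115 0.2268] yawx -36.8 q6 0.71 open 0.0878 F [-0.4 -0.   0.5] | slide [-0.073 -0.12  -0.004] twist [ 0.001  0.002 -0.542]
```

```bash
python3 -m creep '[{"slide":[-0.073,-0.12,0],"twist":[0,0,-0.11],"claw":-1},{"slide":[-0.073,-0.12,0],"twist":[0,0,-0.22],"claw":-1},{"slide":[-0.073,-0.12,0],"twist":[0,0,-0.33],"claw":-1},{"slide":[-0.073,-0.12,0],"twist":[0,0,-0.44],"claw":-1},{"slide":[-0.073,-0.12,0],"twist":[0,0,-0.54],"claw":-1}]'; python3 -m creep '[{"slide":[0,0,0],"twist":[0,0,0],"claw":-1},{"slide":[0,0,0],"twist":[0,0,0],"claw":-1}]'; python3 -c "
from h import *
to([.595,.216,.049],12)"
```

```text
time: 12.15
position: [0.5958, 0.2146, 0.2265]
orientation: [0.995, 0.103, -0.002, 0.0]
wrist_force: [-0.6, -0.5, 0.1]
opening: 0.0882
time: 12.4
position: [0.5966, 0.2144, 0.2278]
orientation: [0.995, 0.098, -0.001, 0.0]
wrist_force: [-0.1, -0.5, -0.2]
opening: 0.0879
t 12.4 pos [0.5966 0.2144 0.2278] yawx 11.3 q6 0.04 open 0.0879 F [-0.1 -0.5 -0.2] | slide [-0.001 -0.002  0.238] twist [-0.     0.001 -0.008]
```

```bash
python3 -m creep '[{"slide":[0,-0.002,0.07],"twist":[0,0,0],"claw":-1},{"slide":[0,-0.002,0.14],"twist":[0,0,0],"claw":-1},{"slide":[0,-0.002,0.2],"twist":[0,0,0],"claw":-1},{"slide":[0,-0.002,0.23],"twist":[0,0,0],"claw":-1},{"slide":[0,-0.002,0.238],"twist":[0,0,0],"claw":-1}]'; python3 -m creep '[{"slide":[0,0,0],"twist":[0,0,0],"claw":-1},{"slide":[0,0,0],"twist":[0,0,0],"claw":-1}]'; python3 -c "
from h import *
to([.595,.216,.049],12)"
```

```text
time: 13.02
position: [0.5955, 0.2157, 0.0484]
orientation: [0.995, 0.099, -0.002, 0.0]
wrist_force: [0.5, 0.0, 0.3]
opening: 0.0874
time: 13.28
position: [0.5979, 0.2164, 0.0518]
orientation: [0.995, 0.1, 0.001, -0.0]
wrist_force: [0.4, 0.6, -0.1]
opening: 0.0881
t 13.28 pos [0.5979 0.2164 0.0518] yawx 11.4 q6 0.04 open 0.0881 F [ 0.4  0.6 -0.1] | slide [-0.004 -0.     0.004] twist [-0.    -0.002 -0.006]
```

```bash
python3 -m creep '[{"slide":[0,0.012,0.003],"twist":[0,0,0],"claw":-1},{"slide":[0,0.024,0.003],"twist":[0,0,0],"claw":-1},{"slide":[0,0.036,0.003],"twist":[0,0,0],"claw":-1},{"slide":[0,0.048,0.003],"twist":[0,0,0],"claw":-1},{"slide":[0,0.06,0.003],"twist":[0,0,0],"claw":-1}]'; python3 -m creep '[{"slide":[0,0.012,0],"twist":[0,0,0],"claw":-1},{"slide":[0,0.024,0],"twist":[0,0,0],"claw":-1},{"slide":[0,0.036,0],"twist":[0,0,0],"claw":-1}]'; python3 -c "
from h import *
im=eyes.camera('scene');cv2.imwrite('pics/s4.png',cv2.resize(im[100:330,220:500],None,fx=2,fy=2,interpolation=2))
to([.595,.216,.05],12)"
```

```text
time: 13.9
position: [0.6061, 0.1716, 0.0484]
orientation: [0.995, 0.1, 0.0, -0.0]
wrist_force: [-0.9, 3.5, 2.7]
opening: 0.0876
time: 14.28
position: [0.6113, 0.145, 0.0482]
orientation: [0.995, 0.1, -0.0, -0.0]
wrist_force: [-0.1, 3.6, 2.7]
opening: 0.0874
t 14.32 pos [0.6115 0.1439 0.0481] yawx 11.5 q6 -0.08 open 0.088 F [-0.5  0.7  0.1] | slide [-0.002 -0.099 -0.003] twist [ 0.     0.    -0.006]
```

View pics/s4.png

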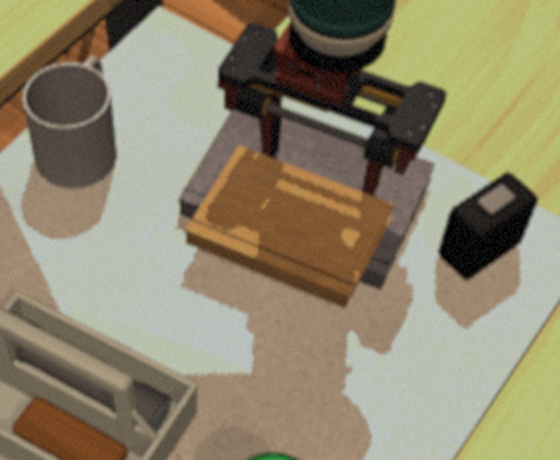

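The small book is sliding squarely towards the caddy side with both fingers behind it, overhanging the big book's edge. The big book has not moved, so I keep pushing.

```bash
python3 -m creep '[{"slide":[0,0.01,0],"twist":[0,0,0],"claw":-1},{"slide":[0,0.02,0],"twist":[0,0,0],"claw":-1},{"slide":[0,0.03,0],"twist":[0,0,0],"claw":-1},{"slide":[0,0.04,0],"twist":[0,0,0],"claw":-1},{"slide":[0,0.05,0],"twist":[0,0,0],"claw":-1}]'; python3 -m creep '[{"slide":[0,0.01,0],"twist":[0,0,0],"claw":-1},{"slide":[0,0.02,0],"twist":[0,0,0],"claw":-1},{"slide":[0,0.03,0],"twist":[0,0,0],"claw":-1},{"slide":[0,0.036,0],"twist":[0,0,0],"claw":-1},{"slide":[0,0.036,0],"twist":[0,0,0],"claw":-1}]'; python3 -c "
from h import *
im=eyes.camera('scene');cv2.imwrite('pics/s5.png',cv2.resize(im[100:330,220:500],None,fx=2,fy=2,interpolation=2))
to([.595,.216,.05],12)"
```

```text
time: 14.95
position: [0.6188, 0.1083, 0.0482]
orientation: [0.995, 0.1, 0.0, -0.0]
wrist_force: [-0.8, 1.8, 2.3]
opening: 0.088
time: 15.58
position: [0.6242, 0.0818, 0.0482]
orientation: [0.995, 0.1, 0.0, 0.0]
wrist_force: [0.3, -0.3, 0.8]
opening: 0.0879
t 15.62 pos [0.6242 0.0821 0.0483] yawx 11.5 q6 -0.18 open 0.0878 F [-0.2 -0.5  0.8] | slide [-0.003 -0.183 -0.002] twist [ 0.    -0.    -0.006]
```

View pics/s5.png

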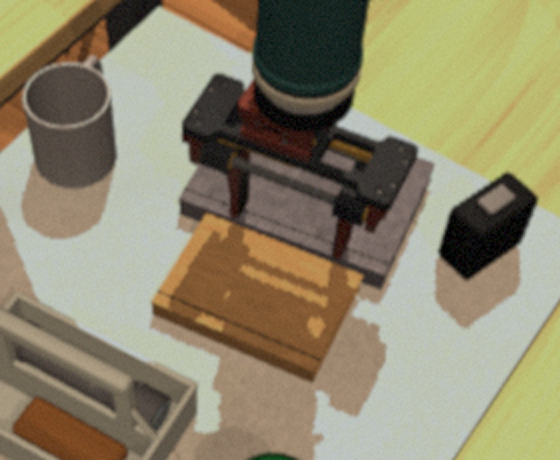

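The book has its far edge down and its trailing edge at about the big book's rim. I push a bit more.

```bash
python3 -m creep '[{"slide":[0,0.007,0],"twist":[0,0,0],"claw":-1},{"slide":[0,0.014,0],"twist":[0,0,0],"claw":-1},{"slide":[0,0.02,0],"twist":[0,0,0],"claw":-1},{"slide":[0,0.02,0],"twist":[0,0,0],"claw":-1}]'; python3 -m creep '[{"slide":[0,0,-0.08],"twist":[0,0,0],"claw":-1},{"slide":[0,0,-0.16],"twist":[0,0,0],"claw":-1},{"slide":[-0.08,-0.08,-0.24],"twist":[0,0,0],"claw":-1},{"slide":[-0.16,-0.14,-0.24],"twist":[0,0,0],"claw":-1},{"slide":[-0.2,-0.2,-0.24],"twist":[0,0,0],"claw":-1}]'; python3 -c "
from h import *
a=eyes.camera('scene')[100:330,220:500];b=eyes.camera('top')[100:390,180:480]
cv2.imwrite('pics/b6.png',np.hstack([cv2.resize(b,(400,387),interpolation=2),cv2.resize(a,(400,387),interpolation=2)]))
cv2.imwrite('pics/top6.png',b)
to([.5864,-.1627,.23],98)"
```

```text
time: 16.12
position: [0.6272, 0.0672, 0.0482]
orientation: [0.995, 0.1, 0.0, -0.0]
wrist_force: [-0.3, -0.5, 0.8]
opening: 0.0879
time: 16.75
position: [0.4797, 0.1623, 0.2254]
orientation: [0.995, 0.099, 0.001, -0.0]
wrist_force: [-1.5, 0.4, -0.1]
opening: 0.0877
t 16.85 pos [0.4754 0.1642 0.2248] yawx 11.7 q6 -0.01 open 0.0878 F [ 0.4 -0.5 -0.9] | slide [ 0.057  0.457 -0.008] twist [-0.002  0.    -0.959]
```

View pics/b6.png

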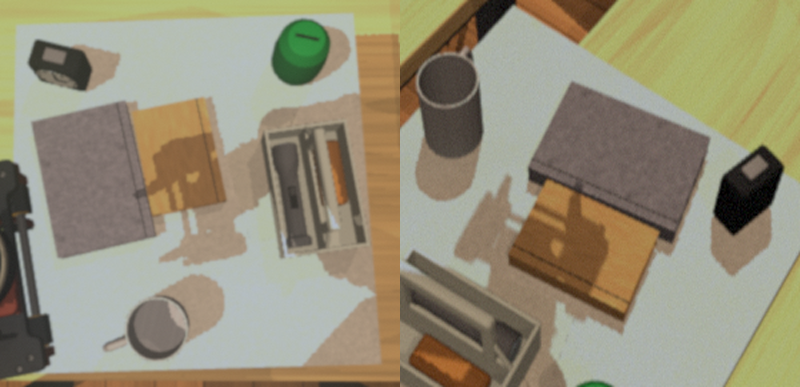

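```bash
python3 - <<'E'
from h import *
ct,cs=eyes.calibration('top'),eyes.calibration('scene')
T=[(p[0]*300/400+180,p[1]*290/387+100) for p in [(155,217),(224,202),(206,98),(133,108)]]
S=[((p[0]-400)*280/400+220,p[1]*230/387+100) for p in [(541,181),(511,247),(628,303),(660,232)]]
for t,s in zip(T,S):
    p1,d1=ray(ct,t);p2,d2=ray(cs,s)
    A=np.c_[d1,-d2];k=np.linalg.lstsq(A,p2-p1,rcond=None)[0]
    a,b=p1+d1*k[0],p2+d2*k[1]
    print('tri',((a+b)/2).round(3),'gap',np.linalg.norm(a-b).round(4),'top@.02',hit(ct,t,.02).round(3),'scene@.02',hit(cs,s,.02).round(3))
to([.5864,-.1627,.23],98)
E
```

```text
tri [0.549 0.051 0.017] gap 0.0017 top@.02 [0.549 0.051 0.02 ] scene@.02 [0.55  0.048 0.02 ]
tri [ 0.571 -0.041  0.021] gap 0.0056 top@.02 [ 0.57  -0.043  0.02 ] scene@.02 [ 0.573 -0.038  0.02 ]
tri [ 0.718 -0.015  0.029] gap 0.0108 top@.02 [ 0.717 -0.019  0.02 ] scene@.02 [ 0.719 -0.006  0.02 ]
tri [0.703 0.083 0.023] gap 0.0006 top@.02 [0.703 0.084 0.02 ] scene@.02 [0.702 0.086 0.02 ]
t 16.85 pos [0.4754 0.1642 0.2248] yawx 11.7 q6 -0.01 open 0.0878 F [ 0.4 -0.5 -0.9] | slide [ 0.057  0.457 -0.008] twist [-0.002  0.    -0.959]
```

Triangulation puts the small book's top corners at z of about 17–23 mm (29 mm on one poorly matched corner). So it lies flat on the board, clear of the big book. I go back to the caddy.

```bash
python3 -m creep '[{"slide":[0.01,0.08,-0.01],"twist":[0,0,0.1],"claw":-1},{"slide":[0.02,0.16,-0.01],"twist":[0,0,0.2],"claw":-1},{"slide":[0.03,0.24,-0.01],"twist":[0,0,0.3],"claw":-1},{"slide":[0.04,0.32,-0.01],"twist":[0,0,0.4],"claw":-1},{"slide":[0.05,0.38,-0.01],"twist":[0,0,0.5],"claw":-1}]'; python3 -c "
from h import *
to([.5864,-.1627,.23],-82)"
```

```text
time: 17.48
position: [0.5753, -0.1133, 0.2316]
orientation: [0.957, -0.292, 0.0, 0.0]
wrist_force: [1.0, 0.3, 0.1]
opening: 0.0876
t 17.48 pos [ 0.5753 -0.1133  0.2316] yawx -33.9 q6 0.28 open 0.0876 F [1.  0.3 0.1] | slide [0.049 0.046 0.002] twist [-0.    -0.001  0.534]
```

```bash
python3 -m creep '[{"slide":[0.03,0.03,0],"twist":[0,0,0.11],"claw":-1},{"slide":[0.049,0.046,0],"twist":[0,0,0.22],"claw":-1},{"slide":[0.049,0.046,0],"twist":[0,0,0.33],"claw":-1},{"slide":[0.049,0.046,0],"twist":[0,0,0.44],"claw":-1},{"slide":[0.049,0.046,0],"twist":[0,0,0.534],"claw":-1}]'; python3 -m creep '[{"slide":[0,0,0],"twist":[0,0,0],"claw":-1},{"slide":[0,0,0],"twist":[0,0,0],"claw":-1}]';python3 -c "
from h import *
to([.5864,-.1627,.110],-82)"
```

```text
time: 18.1
position: [0.5861, -0.16, 0.2313]
orientation: [0.755, -0.655, -0.0, 0.0]
wrist_force: [-0.5, -0.8, 0.3]
opening: 0.0881
time: 18.35
position: [0.586, -0.1595, 0.2315]
orientation: [0.758, -0.652, -0.0, 0.0]
wrist_force: [-1.1, 0.5, 0.4]
opening: 0.088
t 18.35 pos [ 0.586  -0.1595  0.2315] yawx -81.4 q6 1.04 open 0.088 F [-1.1  0.5  0.4] | slide [0.004 0.    0.162] twist [0.    0.    0.006]
```

```bash
python3 -m creep '[{"slide":[0.004,0,0.05],"twist":[0,0,0.006],"claw":-1},{"slide":[0.004,0,0.1],"twist":[0,0,0.006],"claw":-1},{"slide":[0.004,0,0.14],"twist":[0,0,0.006],"claw":-1},{"slide":[0.004,0,0.16],"twist":[0,0,0.006],"claw":-1},{"slide":[0.004,0,0.162],"twist":[0,0,0.006],"claw":-1}]'; python3 -m creep '[{"slide":[0,0,0],"twist":[0,0,0],"claw":-1},{"slide":[0,0,0],"twist":[0,0,0],"claw":0.2},{"slide":[0,0,0],"twist":[0,0,0],"claw":0.2},{"slide":[0,0,0],"twist":[0,0,0],"claw":0.2}]' 10;python3 -c "
from h import *
im=eyes.camera('wrist');cv2.imwrite('pics/w7.png',im)
to([.5864,-.1627,.110],-82)"
```

```text
time: 18.98
position: [0.5859, -0.162, 0.1095]
orientation: [0.754, -0.657, -0.001, 0.0]
wrist_force: [0.1, -0.4, -0.3]
opening: 0.088
time: 19.48
position: [0.5865, -0.1622, 0.1106]
orientation: [0.754, -0.657, 0.0, -0.0]
wrist_force: [-0.2, -0.2, 0.5]
opening: 0.0611
t 19.52 pos [ 0.5864 -0.1621  0.1105] yawx -82.1 q6 1.05 open 0.0574 F [ 0.4  0.4 -0.4] | slide [0.001 0.    0.001] twist [-0.    -0.    -0.001]
```

View pics/w7.png

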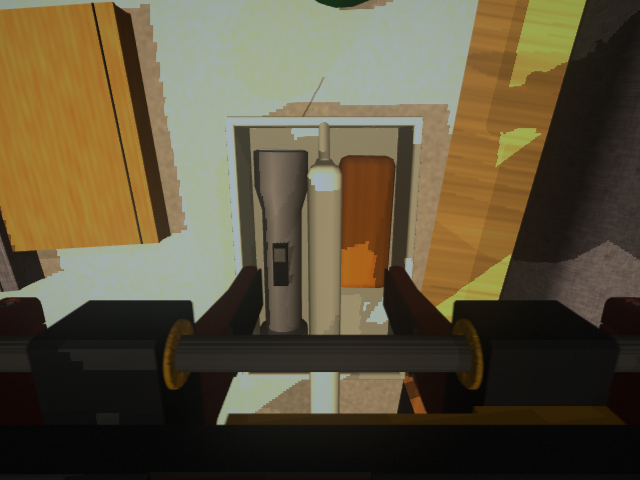

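The wrist view shows the bar vertical and centred between the jaws (323,300), with the torch and brush in place. I grip and lift.

```bash
python3 -m creep '[{"slide":[0,0,0],"twist":[0,0,0],"claw":1},{"slide":[0,0,0],"twist":[0,0,0],"claw":1},{"slide":[0,0,0],"twist":[0,0,0],"claw":1},{"slide":[0,0,0],"twist":[0,0,0],"claw":1},{"slide":[0,0,0],"twist":[0,0,0],"claw":1}]' 45; python3 -m creep '[{"slide":[0,0,0],"twist":[0,0,0],"claw":1},{"slide":[0,0,-0.01],"twist":[0,0,0],"claw":1},{"slide":[0,0,-0.03],"twist":[0,0,0],"claw":1},{"slide":[0,0,-0.06],"twist":[0,0,0],"claw":1},{"slide":[0,0,-0.09],"twist":[0,0,0],"claw":1}]'; python3 -m creep '[{"slide":[0,0,-0.02],"twist":[0,0,0],"claw":1},{"slide":[0,0,-0.03],"twist":[0,0,0],"claw":1}]'; python3 -c "
from h import *
to([.604,.137,.2],-76.8)"
```

```text
time: 20.15
position: [0.5863, -0.1622, 0.11]
orientation: [0.754, -0.657, -0.0, 0.0]
wrist_force: [0.3, -0.9, -1.2]
opening: 0.0136
time: 20.78
position: [0.5863, -0.162, 0.1792]
orientation: [0.754, -0.657, 0.0, -0.0]
wrist_force: [0.1, -0.4, -3.9]
opening: 0.0136
time: 21.02
position: [0.5867, -0.1622, 0.2016]
orientation: [0.754, -0.657, 0.001, -0.0]
wrist_force: [-0.1, -0.6, -4.1]
opening: 0.0136
t 21.02 pos [ 0.5867 -0.1622  0.2016] yawx -82.1 q6 1.05 open 0.0136 F [-0.1 -0.6 -4.1] | slide [-0.392 -0.078  0.002] twist [-0.001 -0.    -0.059]
```

```bash
python3 -m creep '[{"slide":[-0.02,-0.004,0],"twist":[0,0,0],"claw":1},{"slide":[-0.06,-0.012,0],"twist":[0,0,-0.01],"claw":1},{"slide":[-0.1,-0.02,0],"twist":[0,0,-0.02],"claw":1},{"slide":[-0.14,-0.028,0],"twist":[0,0,-0.03],"claw":1},{"slide":[-0.18,-0.036,0],"twist":[0,0,-0.04],"claw":1}]'; python3 -m creep '[{"slide":[-0.04,-0.008,0],"twist":[0,0,-0.01],"claw":1},{"slide":[-0.08,-0.016,0],"twist":[0,0,-0.02],"claw":1},{"slide":[-0.12,-0.024,0],"twist":[0,0,-0.02],"claw":1},{"slide":[-0.16,-0.032,0],"twist":[0,0,-0.02],"claw":1},{"slide":[-0.18,-0.036,0],"twist":[0,0,-0.02],"claw":1}]'; python3 -m creep '[{"slide":[-0.02,-0.004,0],"twist":[0,0,0],"claw":1},{"slide":[-0.03,-0.006,0],"twist":[0,0,0],"claw":1},{"slide":[-0.03,-0.006,0],"twist":[0,0,0],"claw":1},{"slide":[-0.03,-0.006,0],"twist":[0,0,0],"claw":1}]'; python3 -c "
from h import *
to([.604,.137,.14],-76.8)"
```

```text
time: 21.65
position: [0.5936, -0.0225, 0.199]
orientation: [0.774, -0.633, -0.001, 0.0]
wrist_force: [0.4, 0.9, -3.2]
opening: 0.0139
time: 22.28
position: [0.5929, 0.1152, 0.1992]
orientation: [0.785, -0.62, -0.001, 0.001]
wrist_force: [0.2, 0.1, -4.5]
opening: 0.0139
time: 22.78
position: [0.5934, 0.1352, 0.2002]
orientation: [0.784, -0.621, 0.0, 0.0]
wrist_force: [0.8, 0.6, -3.4]
opening: 0.014
t 22.77 pos [0.5934 0.1352 0.2002] yawx -76.8 q6 1.45 open 0.014 F [ 0.8  0.6 -3.4] | slide [ 0.001 -0.014  0.08 ] twist [ 0. -0.  0.]
```

```bash
python3 -m creep '[{"slide":[0.001,-0.007,0.01],"twist":[0,0,0],"claw":1},{"slide":[0.001,-0.014,0.03],"twist":[0,0,0],"claw":1},{"slide":[0.001,-0.014,0.05],"twist":[0,0,0],"claw":1},{"slide":[0.001,-0.014,0.07],"twist":[0,0,0],"claw":1},{"slide":[0.001,-0.014,0.075],"twist":[0,0,0],"claw":1}]'; python3 -m creep '[{"slide":[0,0,0],"twist":[0,0,0],"claw":1},{"slide":[0,0,0.002],"twist":[0,0,0],"claw":1},{"slide":[0,0,0.004],"twist":[0,0,0],"claw":1},{"slide":[0,0,0.004],"twist":[0,0,0],"claw":1}]'; python3 -c "
from h import *
to([.604,.137,.135],-76.8)"
```

```text
time: 23.4
position: [0.6024, 0.1374, 0.142]
orientation: [0.784, -0.621, -0.001, 0.001]
wrist_force: [-0.4, 0.6, -3.7]
opening: 0.0137
time: 23.9
position: [0.6038, 0.1376, 0.1412]
orientation: [0.784, -0.621, 0.0, -0.0]
wrist_force: [0.6, -0.4, -3.4]
opening: 0.0132
t 23.9 pos [0.6038 0.1376 0.1412] yawx -76.7 q6 1.45 open 0.0132 F [ 0.6 -0.4 -3.4] | slide [0.001 0.    0.008] twist [-0.     0.     0.001]
```

```bash
python3 -m creep '[{"slide":[0,0,0.002],"twist":[0,0,0],"claw":1},{"slide":[0,0,0.004],"twist":[0,0,0],"claw":1},{"slide":[0,0,0.006],"twist":[0,0,0],"claw":1},{"slide":[0,0,0.008],"twist":[0,0,0],"claw":1},{"slide":[0,0,0.008],"twist":[0,0,0],"claw":1}]'; python3 -m creep '[{"slide":[0,0,0.001],"twist":[0,0,0],"claw":1},{"slide":[0,0,0.002],"twist":[0,0,0],"claw":1},{"slide":[0,0,0.003],"twist":[0,0,0],"claw":1},{"slide":[0,0,0.003],"twist":[0,0,0],"claw":1}]'
```

```text
time: 24.52
position: [0.6036, 0.1376, 0.1347]
orientation: [0.784, -0.621, -0.0, 0.0]
wrist_force: [0.8, 0.6, -4.0]
opening: 0.014
time: 25.02
position: [0.6039, 0.1374, 0.1338]
orientation: [0.784, -0.621, 0.0, -0.0]
wrist_force: [-2.7, -2.2, 6.5]
opening: 0.0135
```

Contact. I release and retreat.

```bash
python3 -m creep '[{"slide":[0,0,-0.001],"twist":[0,0,0],"claw":1},{"slide":[0,0,-0.001],"twist":[0,0,0],"claw":-1},{"slide":[0,0,-0.001],"twist":[0,0,0],"claw":-1},{"slide":[0,0,-0.001],"twist":[0,0,0],"claw":-1},{"slide":[0,0,-0.001],"twist":[0,0,0],"claw":-1}]'; python3 -m creep '[{"slide":[0,0,0],"twist":[0,0,0],"claw":-1},{"slide":[0,0,-0.03],"twist":[0,0,0],"claw":-1},{"slide":[0,0,-0.1],"twist":[0,0,0],"claw":-1},{"slide":[0,0,-0.18],"twist":[0,0,0],"claw":-1},{"slide":[0,0,-0.18],"twist":[0,0,0],"claw":-1}]'; python3 -m creep '[{"slide":[0.08,0,0],"twist":[0,0,0],"claw":-1},{"slide":[0.16,0,0],"twist":[0,0,0],"claw":-1},{"slide":[0.24,0,0],"twist":[0,0,0],"claw":-1},{"slide":[0.32,0,0],"twist":[0,0,0],"claw":-1},{"slide":[0.4,0.1,0],"twist":[0,0,0],"claw":-1}]';  python3 -c "
from h import *
b=eyes.camera('top')[100:390,180:480];cv2.imwrite('pics/t8.png',cv2.resize(b,None,fx=2,fy=2,interpolation=2))
to([.604,.137,.135])"
```

```text
time: 25.65
position: [0.6038, 0.1377, 0.1334]
orientation: [0.784, -0.621, -0.0, -0.0]
wrist_force: [0.3, 0.1, -1.0]
opening: 0.0501
time: 26.28
position: [0.6072, 0.138, 0.2742]
orientation: [0.784, -0.621, 0.004, -0.004]
wrist_force: [-0.7, 0.7, -0.2]
opening: 0.0877
time: 26.9
position: [0.6219, -0.148, 0.2663]
orientation: [0.784, -0.621, 0.0, 0.0]
wrist_force: [-1.1, -0.3, -0.2]
opening: 0.0877
t 26.95 pos [ 0.6151 -0.153   0.2662] yawx -76.9 q6 0.99 open 0.0878 F [-5.  -2.5 -1. ] | slide [-0.38  -0.074  0.174] twist [0. 0. 0.]
```

View pics/t8.png

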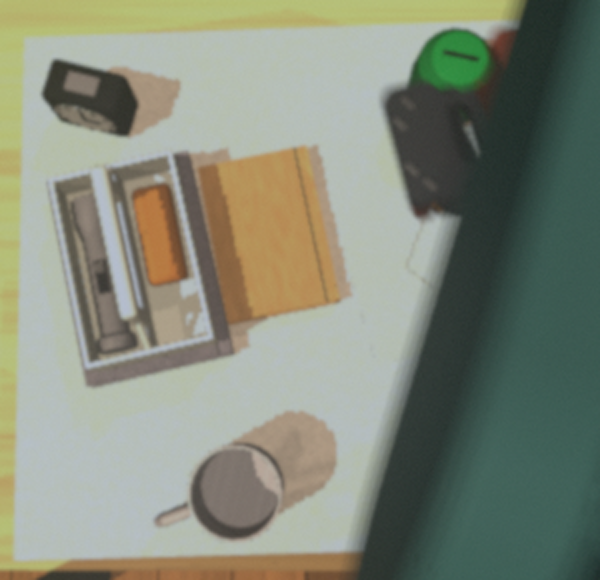

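The top crop shows the caddy back on the big book, with rim corners at (48,183), (174,153), (210,340) and (86,370), and both contents in it. The small book is separate and the bystanders have not moved.

```bash
python3 - <<'E'
from h import *
c=eyes.calibration('top')
f=lambda p,z: hit(c,(p[0]/2+180,p[1]/2+100),z)
res={}
for n,z,ps in [('caddy',.074,[(48,183),(174,153),(210,340),(86,370)]),('small',.02,[(200,166),(318,146),(341,300),(226,324)])]:
    P=np.array([f(p,z) for p in ps])[:,:2]; d=(P[0]-P[3]+P[1]-P[2])/2;w=(P[0]-P[1]+P[3]-P[2])/2
    print(n,P.mean(0).round(4),np.degrees(np.arctan2(d[1],d[0])).round(1),np.linalg.norm(d).round(3),np.linalg.norm(w).round(3)); res[n]=P.mean(0)
print('big near corners',f((234,352),.024).round(3),f((90,387),.024).round(3))
a=np.radians(13.2);d=res['caddy']-[.603,.1365];print('rel',[d@[np.cos(a),np.sin(a)],d@[-np.sin(a),np.cos(a)]])
E
```

```text
caddy [0.5999 0.1365] 12.6 0.168 0.11
small [0.635  0.0162] 8.8 0.149 0.11
big near corners [0.525 0.049 0.024] [0.493 0.178 0.024]
rel [np.float64(-0.0030276959351274208), np.float64(0.0007469691505130908)]
```

```bash
python3 -m creep '[{"slide":[0,0,0],"twist":[0,0,0],"claw":-1},{"slide":[0,0,0],"twist":[0,0,0],"claw":-1},{"slide":[0,0,0],"twist":[0,0,0],"claw":-1}]'; python3 -c "
from workcell import arm
print(arm.sign_off())"
```

```text
time: 27.32
position: [0.6209, -0.1438, 0.2682]
orientation: [0.785, -0.62, -0.0, -0.0]
wrist_force: [-0.1, -0.5, 0.8]
opening: 0.0882
the job is handed in; nothing more can be done
None
```

The job is done and handed in at about 27 s; the system reports no verdict. I lifted the caddy by its grip and stood it on the right side of the board. Then I pushed the small book off the big book with both fingertips and set the caddy back on the big book.

**Caddy:** the last top picture puts it about 3 mm lengthwise and 1 mm crosswise from the big book's centre, and within about 1° of square. The torch and brush are still in it.

**Small book:** its centre is at about world (0.635, 0.016), well inside the edges, with nothing on it and a few millimetres clear of the big book. Triangulating its top corners with two cameras gave 17, 21, 29 and 23 mm, against 20 mm expected for lying flat. The 29 mm corner was poorly matched between the views (11 mm gap), so I disregarded it.

**Other things:** the big book, mug, bank and clock look unmoved. I measured only the big book's near corners afterwards; the others I judged by eye. The gripper finished open, clear of everything, at z of about 0.27 m.

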